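Fit the spare channel module into the mixing console

ROBOT

A 7-joint arm with a two-finger parallel gripper is mounted at the origin on the work surface. World frame = base frame: x ahead of the robot, y to its left, z up, the work surface at z = 0. Lengths are in m, angles in rad, forces in N, time in s.
With the tool pointing down it reaches from about 0.425 to 0.925 m from the base axis. Payload 6.8 kg.
Tool frame: the origin (TCP) lies on the centre line of the jaws, within the pads' length; the fingertips stand 11 mm ahead of it and the grasp point (between the pads) lies 8 mm behind it; z points along the fingers, y is the direction in which the jaws open and shut (so a half turn about z gives the same grasp; the last joint's range is limited). The gripper opens to 85 mm and grips with 20 to 120 N. Pads are 22 mm wide; open, the fingers measure 114 mm over their backs; the gripper's body (76 mm by 85 mm) begins 54 mm behind the grasp point. The pads swing forward as they close: fully open they stand 13 mm farther back than shut.
Start: joints at [1.091, 0.477, 0.022, 1.555, -0.011, 1.109, -0.083], TCP at [0.245, -0.629, 0.242] pointing down, gripper open.
Joint ranges: [-2.96, 2.96], [-0.34, 2.1], [-1.41, 1.46], [0.24, 2.44], [-1.37, 4.51], [0.17, 1.92], [-2.96, 2.96]. Speed limits (rad/s): [2.39, 2.39, 3.14, 3.14, 3.14, 3.14, 3.14].

INTERFACE

Orientations are given as a rotation vector (axis times angle).
In Python, from bench import r gives the robot as it stands.
- The arm moves only by the tool send_rows, never from a script. Its argument "deltas" is a list of rows, each a list of 7 numbers: the opening, from 0 (shut) to 1 (fully open), then the shift along the tool's x, y, z as a fraction of full scale, then the turn, a rotation vector about the tool's x, y, z as a fraction of full scale. In form: [[hand, x, y, z, ax, ay, az], ...]. A call has 1 to 20 rows; each row is the pose to reach, as a shift and turn from the pose commanded when the call began, along the tool's axes at that moment, turning the shorter way round; what a row does not reach only later rows make up. Full scale, the value 1, is 150 mm for a shift and 180 degrees for a turn. A row lasts 1/12 s, in which the tool goes at most 41.7 mm and 7.16 degrees, less where a joint would pass 70% of its speed; a pose out of reach is approached as far as the arm can. A call with a number of a shift or a turn outside -1 to 1 is refused whole. A call with a gripper value outside its range is refused whole. The fingers move at their own pace and stop on an object; "squeeze" is the grip in N (left out, the last holds). Time passes only in rows, so rows that repeat a pose let the fingers close. It gives the time, the measured TCP pose, the force and the opening at its end, in the units of the state.
- r.get_obs(): the state, without advancing time (a new reading comes with each control period).
- r.grab_frame(name): name is "side" or "top"; returns a dict with "pixels" (480x640x3 uint8, red, green, blue), "camera_matrix" (3x3 intrinsics, pixels), "rvec" (rotation vector, rad) and "tvec" (3), from world to camera coordinates, as OpenCV has them. Camera axes: x right, y down, z forward; pixel columns grow to the right and rows downward; lengths in m; the calibration is good to about 2 mm. A picture is of the moment at which its call begins. There is no depth.
- r.hand_in(): hands the job in, once; it reports no verdict.
The state is a dict: "clock": time; "joints": joint angles; "qvel": joint speeds; "tau": joint torques, N m; "tcp_pos": TCP position; "orientation": TCP orientation; "contact_force": force on the tool from outside, world axes, zero at the start; "moment": the same for the moment, N m; "grip_width": finger opening in m.
Only numpy, scipy, OpenCV 4.12 (cv2) and the standard library are available. Lean on these libraries where they do the work, as an engineer would, in place of code of your own. Each camera call takes 0.05 s, during which the arm holds its last target. There are 200 camera calls.

TASK

Lift the spare channel module out of its grey transport cradle by its handle and lower it, fader end towards the arm rest, into the empty bay of the mixing console. Its blade contacts must find the slots of the connector strip by feel, with light pressure, and the module must go fully home with its panel flat on the ledges; then push the sliding catch all the way over the front edge of the panel, and leave everything else where it is.

Things in the scene. Friction and masses are not known exactly. Their poses are not given: they have to be found in the camera images.
- module: Spare channel module, 0.28-0.46 kg. Grey top panel 186 (x) x 40 (y) x 4 mm; origin: centre of the panel's UNDERSIDE, z up, -x towards the fader end. Below it an aluminium case 136 x 34 mm to z -26 mm, a black header to -30, blades to -40. It starts hanging by its panel ends in the cradle, blades free, origin 48 mm above the table. Two knobs 11 mm high on the panel at x 40 and 58 mm.
- handle (a point): Middle of the grip bar of the module's pull handle, 31 mm above the panel's underside, axes as the module. The aluminium bar is 50 mm along x, 10 mm thick along y and 14 mm high (z 24 to 38 mm), on two feet with a gap below. Grip it across y from above, fingertips at least 3 mm clear of the panel's top (z 4 mm).
- fader_cap (a point): Top of the module's fader cap, at x -50 mm, 16 mm above the panel's underside: marks the end that must point to the arm rest.
- blade_row (a point): Middle of the module's blade row at the blade tips, 40 mm under the panel's underside. Seven flat brass blades in one row along the module's x, at x = -46, -32, -18, -4, 10, 32, 46 mm (uneven: fits one way round only). Each is 3 mm thick along x and 10 mm wide along y, 10 mm long, with square tips.
- frame: Mixing console, 304 x 244 (y) mm, fixed; origin on the table under the middle of the empty bay, +x along the bay away from the arm rest. The bay is an open well: 160 mm along x between the ledges, 46 mm along y. Flat blank panels beside it, tops 52 mm above the table; channels beyond them with handles to 86 mm, 87 mm from the bay's middle. Rear trim at x 105-135, top 60; wooden cheeks to 64 mm.
- bay (a point): Middle of the bay at the height of the two ledges that carry the panel's ends (48 mm above the table), axes as the console. The module's origin comes here when it is home, save for the up to 7 mm along x by which the strip is off. Pressing module and console together with over 30 N bends the blades.
- strip_nominal (a point): Nominal middle of the white connector strip's top, 17 mm above the table, on the bay's centre line. Strip 116 (x) x 22 mm, with seven slots set out like the blades, each 4.5 (x) x 14 (y) mm, 12 mm deep. It is screwed down through slotted holes: its TRUE middle is up to 7 mm either way along x from here (centred in y), in no reading. It does not give. Blades enter 9 mm when home.
- catch (a joint): Travel of the sliding catch along the console's +x, m: 0 open, 0.027 fully over the panel's front edge, at a stop. It starts at 0 to 0.003. A steel plate 40 x 24 x 4 mm on the arm rest on the bay's centre line, underside 54 mm above the table; friction about 3 N, stays where it is left. It passes 2 mm above a panel that is home and jams against one that is not.
- catch_tab (a point): Middle of the top edge of the catch's upright thumb tab, 78 mm above the table, axes as the console. The tab is 8 mm thick along x, 20 mm wide along y, 20 mm high. With the catch at 0 it lies at x -135 mm from the bay's middle. It can be pushed towards +x from the arm-rest side with shut fingers, tips 62 to 70 mm above the table; the guides beside it end at 57 mm.
- front_rest (a point): Middle of the console's flat black arm rest, top 52 mm above the table, 135 mm from the bay's middle at its -x side; it runs from x -165 to -105 mm.
- cradle: Grey plastic transport cradle, fixed, 222 (x) x 70 (y) mm; origin on the table under its middle. Two end blocks 48 mm high carry the module's panel ends; stops at the ends to 56 mm and lips at the sides to 53 mm. Blade tips must clear 56 mm before the module goes sideways.
- usb_stick: small USB stick, 18 x 56 x 8 mm, on the rear trim of the console. Bystander.
- phono_box: small black metal box, 68 x 90 x 41 mm, beyond the cradle's near end. Bystander; the origin is the middle of its underside.
- screwdriver: screwdriver, 160 mm long, lying beyond the cradle's far end. Bystander.
- xlr_adapter: dark steel barrel, 19 mm across and 58 mm tall, standing beside the phono box. Bystander; the origin is the middle of its underside.
- mug: white mug, 82 mm across and 95 mm tall, at the left. Bystander.
- mouse: black computer mouse, 105 x 60 x 35 mm, at the right. Bystander.
- headphones: black headphones lying flat, 210 mm over all, at the left. Bystander.
Things that resemble listed ones, but are neither listed nor needed, are in the scene too. Leave any purple look-alike of the module alone.

How it is judged:
By the outcome, as a careful person would: the job done as asked, in the order asked, and still so for the second after the job is handed in, with the robot touching nothing.
It also fails if it takes over 72 s, if anything falls off the work surface, if the arm or the gripper's body presses on something with over 40 N, if the wrist force passes 120 N, or if a joint passes its speed limit or range.

## Working session

There is one attempt and no reset: what is moved stays moved. The work goes in short steps, Python scripts to look and compute and a tool call to move; the robot and the scene stay as the last step left them, time stands still between calls to the robot, and variables do not carry over. Pictures are saved under pics/ and viewed, about 8 in all and at most 12, crops included, and the job is handed in when it is done.

Besides the shell and the picture viewer there is one more tool, called as name([rows], argument=value, ...), one row to a line, values as JSON. send_rows: Moves the arm, as the interface text tells. Shift numbers are shares of 150 mm and turn numbers shares of 180 degrees, none past 1 either way. Its arguments: {"type":"object","properties":{"deltas":{"type":"array","items":{"type":"array","items":{"type":"number"}}},"squeeze":{"type":"number"}},"required":["deltas"]}

```bash
ls; mkdir -p pics; cat > h.py <<'E'
import numpy as np, cv2
from bench import r
def shot(n,f):
    d=r.grab_frame(n); np.savez('pics/'+f+'.npz',**d); cv2.imwrite('pics/'+f+'.png',d['pixels'][:,:,::-1]); return d
def load(f): return dict(np.load('pics/'+f+'.npz'))
def proj(d,P): return cv2.projectPoints(np.array(P,float).reshape(-1,1,3),d['rvec'],d['tvec'],d['camera_matrix'],None)[0].reshape(-1,2)
def onz(d,uv,z):
    R=cv2.Rodrigues(d['rvec'])[0]; c=-R.T@d['tvec'].ravel()
    v=R.T@np.linalg.inv(d['camera_matrix'])@np.array([uv[0],uv[1],1.]); return c+v*(z-c[2])/v[2]
def crop(f,x0,y0,x1,y1,k,o):
    i=cv2.imread('pics/'+f+'.png')[y0:y1,x0:x1]; cv2.imwrite('pics/'+o+'.png',cv2.resize(i,None,fx=k,fy=k,interpolation=cv2.INTER_CUBIC))
E
python3 - <<'E'
from h import *
for n in('top','side'):
    d=shot(n,n+'0'); R=cv2.Rodrigues(d['rvec'])[0]; print(n,-R.T@d['tvec'].ravel(),d['camera_matrix'][0,0],R[2])
print(r.get_obs())
E
```

```text
pics
top [ 0.24683832 -0.02440273  1.50691251] 605.8999496542446 [ 0.19857347  0.0024996  -0.98008282]
side [0.41692463 0.93333092 1.08504658] 490.0614141419149 [ 0.08371682 -0.67877345 -0.72956021]
{'clock': 0.1, 'joints': array([ 1.09090222,  0.47774999,  0.0223406 ,  1.55635584, -0.01147815,
        1.10928057, -0.08308523]), 'qvel': array([ 0.00081363, -0.00252123,  0.00116956, -0.00245137,  0.0004984 ,
        0.00042387,  0.00192934]), 'tau': array([ 4.11268906e-03, -5.97756708e+01,  1.61312811e+00, -2.81953347e+01,
        1.26808818e-02,  5.07221834e-03, -5.36865571e-05]), 'tcp_pos': array([ 0.24501885, -0.62840867,  0.24139968]), 'orientation': array([-3.08587483e+00, -5.80429771e-01,  6.98609251e-04]), 'contact_force': array([-0.06096451, -0.53858676, -0.05098917]), 'moment': array([ 0.02002063, -0.02199607,  0.01455782]), 'grip_width': 0.08548059241435611}
```

View pics/top0.png

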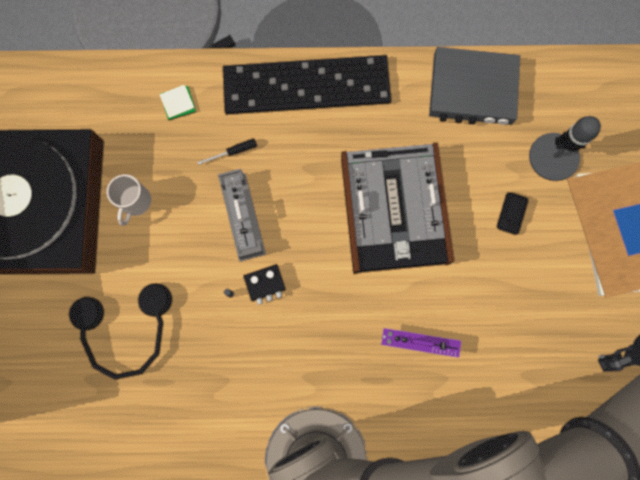

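View pics/side0.png

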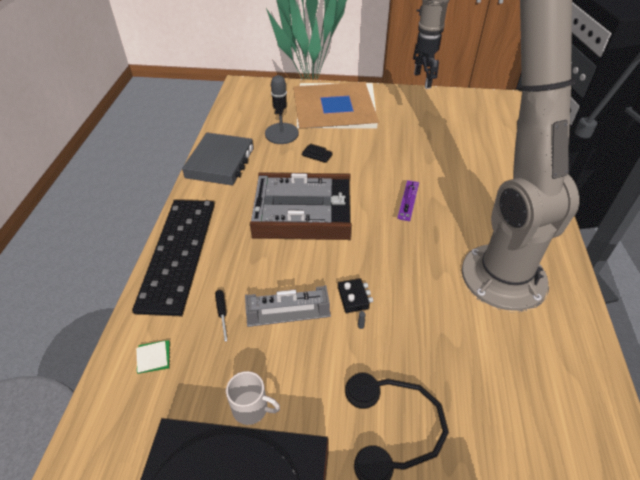

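Top view: grey module in its cradle at about (241,214), console with its bay at about (395,205), arm rest towards the robot (402,252), and a purple look-alike at (421,343). The grey module sitting in the cradle is the one that fits the description. I'll confirm this in enlarged crops.

```bash
python3 - <<'E'
from h import *
crop('top0',205,155,275,270,6,'a'); crop('top0',335,135,460,280,6,'b')
a=cv2.imread('pics/a.png');b=cv2.imread('pics/b.png')
b=cv2.resize(b,None,fx=690/870,fy=690/870)
c=np.hstack([cv2.copyMakeBorder(a,0,0,0,5,0),b]);print(a.shape,b.shape,c.shape)
crop('top0',205,160,271,265,5.7,'ca');crop('top0',335,137,460,277,4.2,'cb')
a=cv2.imread('pics/ca.png');b=cv2.imread('pics/cb.png');H=598
p=lambda i:cv2.copyMakeBorder(i,0,H+1-i.shape[0],0,0,0) if i.shape[0]<=H+1 else i
print(a.shape,b.shape);m=min(a.shape[0],b.shape[0]);cv2.imwrite('pics/cc.png',np.hstack([a[:588],b[:588]]))
crop('side0',235,275,345,335,7,'sa')
E
```

```text
(690, 420, 3) (690, 595, 3) (690, 1020, 3)
(598, 376, 3) (588, 525, 3)
```

View pics/cc.png

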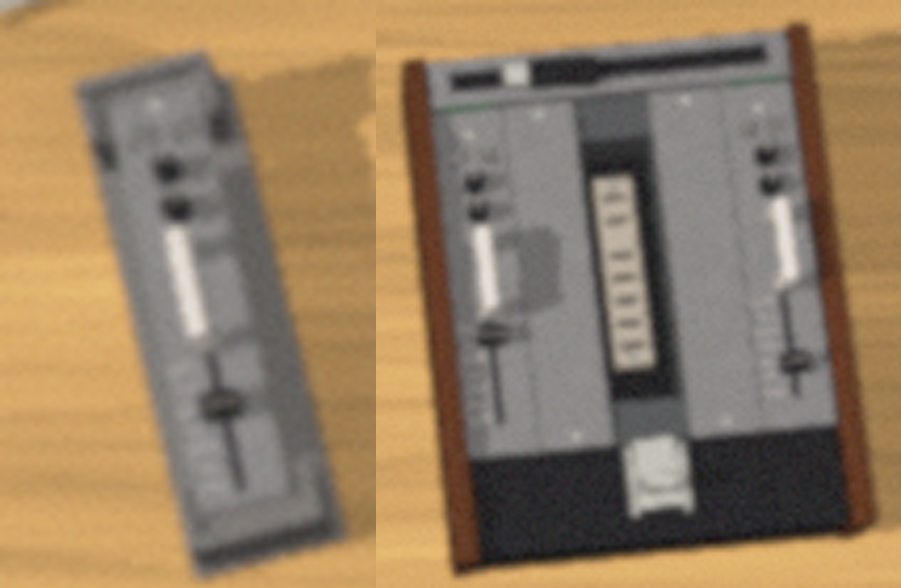

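View pics/sa.png

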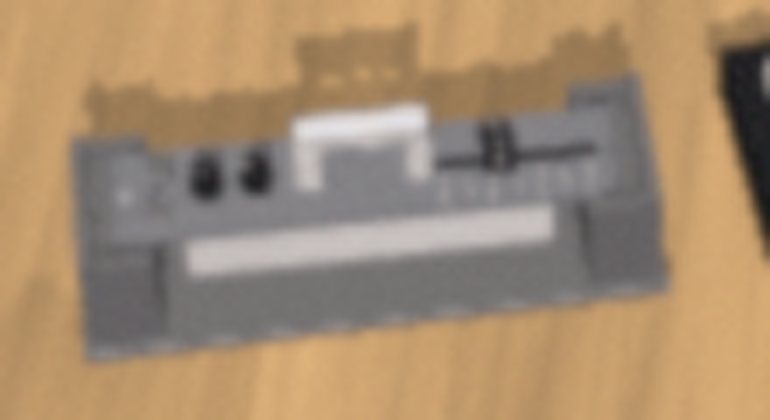

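```bash
python3 - <<'E'
from h import *
from scipy.optimize import least_squares
d=load('top0')
A=lambda X,Y:((X+.5)/5.7-.5+205,(Y+.5)/5.7-.5+160)
B=lambda X,Y:((X-376+.5)/4.2-.5+335,(Y+.5)/4.2-.5+137)
def fit(pts,x0):
    L=np.array([p[0] for p in pts]);U=np.array([p[1] for p in pts])
    def W(p):
        c,s=np.cos(p[2]),np.sin(p[2]); return np.c_[p[0]+c*L[:,0]-s*L[:,1],p[1]+s*L[:,0]+c*L[:,1],L[:,2]]
    q=least_squares(lambda p:(proj(d,W(p))-U).ravel(),x0,loss='soft_l1')
    print(np.round(q.x,4),'deg',np.degrees(q.x[2])); print(np.round(proj(d,W(q.x))-U,2).tolist()); return q.x
con=fit([((.08,.023,.048),B(581,140)),((.08,-.023,.048),B(651,136)),((-.08,.023,.048),B(613,401)),((-.08,-.023,.048),B(681,397)),
 ((.105,.023,.052),B(575,101)),((-.105,.023,.052),B(613,445)),((.105,-.023,.052),B(648,95)),((-.105,-.023,.052),B(690,440)),
 ((.137,.122,.064),B(404,62)),((.137,-.122,.064),B(806,27)),((-.167,-.122,.064),B(873,527)),((-.167,.122,.064),B(455,562))],[.55,-.2,0])
h=fit([((.025,.005,.086),A(168,228)),((.025,-.005,.086),A(186,225)),((-.025,.005,.086),A(188,337)),((-.025,-.005,.086),A(207,334)),
 ((-.05,0,.064),A(222,404)),((.040,0,.063),A(178,206)),((.058,0,.063),A(167,166))],[.5,.2,0])
cr=fit([((.111,.035,.055),A(77,90)),((.111,-.035,.055),A(206,55)),((-.111,.035,.055),A(194,575-20)),((-.111,-.035,.055),A(342,535-20))],[.5,.2,0])
im=d['pixels'].astype(float)
# strip centroid, in console frame
g=im.mean(2)[170:235,378:410]; m=np.clip((g-110)/70,0,1)
sat=im[170:235,378:410].max(2)-im[170:235,378:410].min(2)
n,l,st,ce=cv2.connectedComponentsWithStats((g>140).astype(np.uint8)); print(st,ce+[378,170])
for X,Y in[(591,178),(634,174),(654,366),(612,371)]:
    w=onz(d,B(X,Y),.017); c,s=np.cos(con[2]),np.sin(con[2]); e=w[:2]-con[:2]; print('strip',np.round([c*e[0]+s*e[1],-s*e[0]+c*e[1]],4))
np.savez('con.npz',con=con,h=h)
E
python3 - <<'E'
import sys;sys.path.insert(0,'.')
import os;os.chdir('.')
from h import *
crop('side0',245,165,360,245,6.9,'sb')
E
```

```text
[ 0.6159 -0.2017  0.0794] deg 4.547010378858573
[[-1.04, 0.69], [0.55, 0.07], [-1.66, 0.93], [0.79, 0.26], [-0.53, -0.04], [-0.37, 0.15], [0.33, -0.17], [0.05, -0.29], [-0.2, -1.09], [1.2, -1.05], [1.13, -0.21], [-0.45, 0.35]]
[0.5896 0.1832 0.2255] deg 12.91820430932047
[[-0.62, -0.04], [0.26, -0.45], [0.1, 0.46], [0.83, 0.04], [-0.47, -0.03], [-0.24, -0.07], [0.2, 0.08]]
[0.5888 0.1821 0.2906] deg 16.65095739280572
[[-3.76, -0.65], [0.64, -2.47], [-0.42, 1.95], [1.36, 0.55]]
[[   0    0   32   65 1610]
 [   0    0    3    2    4]
 [  25    0    6    4   10]
 [   0    3    1    1    1]
 [  27    5    1    1    1]
 [  31    5    1    1    1]
 [   1    6    3    3    4]
 [  29    6    1    2    2]
 [  26    8    1    1    1]
 [   1   10    2    2    2]
 [   9   10   14   44  315]
 [  29   10    1    1    1]
 [   1   13    1    1    1]
 [   3   13    2    2    2]
 [  27   12    4    3    7]
 [  26   14    1    1    1]
 [   0   17    4    6   12]
 [   3   16    1    2    2]
 [  29   16    1    2    2]
 [  31   16    1    1    1]
 [  27   19    2    1    2]
 [  28   21    4    2    4]
 [
[... 1057 characters left out ...]
09.         186.        ]
 [405.5        189.        ]
 [407.5        191.25      ]
 [407.         193.        ]
 [382.         196.5       ]
 [381.8125     207.5625    ]
 [409.         206.        ]
 [408.         210.        ]
 [379.         212.        ]
 [384.         212.5       ]
 [379.625      216.25      ]
 [385.         215.        ]
 [409.         217.        ]
 [381.         220.        ]
 [384.66666667 220.        ]
 [383.57142857 225.71428571]
 [379.         225.        ]
 [379.2        232.2       ]
 [383.         230.        ]
 [387.         231.        ]
 [383.5        233.5       ]]
strip [0.0664 0.0128]
strip [ 0.0665 -0.0135]
strip [-0.0531 -0.0121]
strip [-0.0539  0.0133]
```

View pics/sb.png

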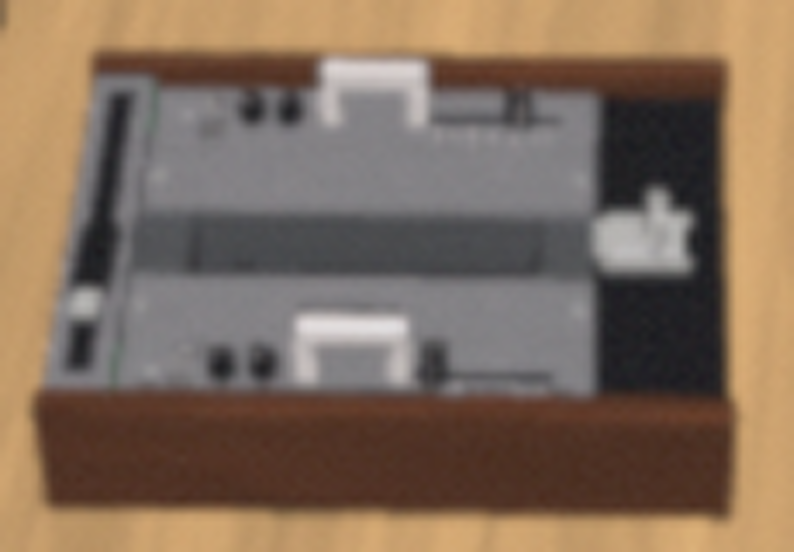

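```bash
python3 - <<'E'
from h import *
from scipy.optimize import least_squares
dt,ds=load('top0'),load('side0')
A=lambda X,Y:((X+.5)/5.7-.5+205,(Y+.5)/5.7-.5+160)
B=lambda X,Y:((X-376+.5)/4.2-.5+335,(Y+.5)/4.2-.5+137)
SA=lambda X,Y:((X+.5)/7-.5+235,(Y+.5)/7-.5+275)
SB=lambda X,Y:((X+.5)/6.9-.5+245,(Y+.5)/6.9-.5+165)
def fit(T,S,x0):
    f=lambda p,d,Q:(proj(d,[[p[0]+np.cos(p[2])*l[0]-np.sin(p[2])*l[1],p[1]+np.sin(p[2])*l[0]+np.cos(p[2])*l[1],l[2]] for l,_ in Q])-[u for _,u in Q])
    for n,F in(('top',[(dt,T)]),('side',[(ds,S)]),('both',[(dt,T),(ds,S)])):
        q=least_squares(lambda p:np.concatenate([f(p,*a).ravel() for a in F]),x0,loss='soft_l1').x
        print(n,np.round(q,4),np.degrees(q[2]).round(2))
    for a in F: print(np.round(f(q,*a),1).tolist())
    return q
con=fit([((.08,.023,.048),B(581,140)),((.08,-.023,.048),B(651,136)),((-.08,.023,.048),B(613,401)),((-.08,-.023,.048),B(681,397)),
 ((.105,.023,.052),B(575,101)),((-.105,.023,.052),B(613,445)),((.105,-.023,.052),B(648,95)),((-.105,-.023,.052),B(690,440)),
 ((.137,.122,.064),B(404,62)),((.137,-.122,.064),B(806,27)),((-.167,-.122,.064),B(873,527)),((-.167,.122,.064),B(455,562))],
 [((-.105,.023,.052),SB(598,275)),((-.105,-.023,.052),SB(600,210)),((.105,-.023,.052),SB(138,212)),((.105,.023,.052),SB(128,273)),
 ((-.08,-.023,.048),SB(541,222)),((.08,-.023,.048),SB(193,222)),((.137,.122,.064),SB(38,402)),((-.167,.122,.064),SB(733,405)),((.137,-.122,.064),SB(95,55)),((-.167,-.122,.064),SB(725,60))],[.6,-.2,.08])
h=fit([((.025,.005,.086),A(168,228)),((.025,-.005,.086),A(186,225)),((-.025,.005,.086),A(188,337)),((-.025,-.005,.086),A(207,334)),
 ((-.05,0,.064),A(222,404)),((.040,0,.063),A(178,206)),((.058,0,.063),A(167,166))],
 [((.025,-.005,.086),SA(293,119)),((-.025,-.005,.086),SA(427,104)),((.025,.005,.072),SA(295,147)),((-.025,.005,.072),SA(430,130)),((-.05,0,.064),SA(497,128)),((.040,0,.063),SA(254,158)),((.058,0,.063),SA(206,163))],[.59,.18,.22])
w=onz(dt,(393.4,201.06),.017); c,s=np.cos(con[2]),np.sin(con[2]); e=w[:2]-con[:2]; print('strip',np.round([c*e[0]+s*e[1],-s*e[0]+c*e[1]],4))
np.savez('con.npz',con=con,h=h)
E
```

```text
top [ 0.6159 -0.2017  0.0794] 4.55
side [ 0.6152 -0.2005  0.0975] 5.58
both [ 0.6158 -0.2015  0.0834] 4.78
[[-1.2, 0.8], [0.3, 0.1], [-1.6, 1.0], [0.8, 0.3], [-0.8, 0.1], [-0.3, 0.2], [0.1, -0.1], [0.1, -0.3], [-0.5, -0.8], [0.9, -1.2], [1.3, -0.4], [-0.2, 0.6]]
[[-0.5, 0.7], [-0.6, 0.2], [0.3, -1.2], [0.2, -0.2], [0.0, -0.7], [0.3, -1.6], [-1.4, 0.5], [0.6, 2.0], [-0.3, -1.2], [0.5, -0.5]]
top [0.5896 0.1832 0.2255] 12.92
side [0.5891 0.1813 0.2504] 14.34
both [0.5893 0.1827 0.2306] 13.21
[[-0.5, 0.1], [0.4, -0.3], [0.4, 0.6], [1.1, 0.2], [-0.2, 0.1], [-0.1, 0.1], [0.3, 0.2]]
[[-0.5, -1.6], [-0.2, -1.3], [-0.2, 0.8], [-0.0, 1.4], [-0.1, 1.1], [-0.0, 0.3], [-0.1, 0.3]]
strip [ 0.0071 -0.0003]
```

```bash
cat >> h.py <<'E'
from scipy.spatial.transform import Rotation as Ro
def plan(p,yaw,o=None):
    "deltas (shares) from current measured pose to tool-down at p, tool x at yaw deg"
    o=o or r.get_obs(); R0=Ro.from_rotvec(o['orientation']); c,s=np.cos(np.radians(yaw)),np.sin(np.radians(yaw))
    R1=Ro.from_matrix(np.array([[c,s,0],[s,-c,0],[0,0,-1]]))
    X=R0.as_matrix()[:,0]
    print('t',o['clock'],'tcp',o['tcp_pos'].round(4),'yaw',np.degrees(np.arctan2(X[1],X[0])).round(2),'tilt',R0.as_matrix()[:,2].round(4),'F',o['contact_force'].round(2),'w',round(o['grip_width'],4))
    print('shift',(R0.inv().apply(np.array(p)-o['tcp_pos'])/.15).round(4),'turn',((R0.inv()*R1).as_rotvec()/np.pi).round(4))
E
python3 -c "
from h import *
plan([.5893,.1827,.2],13.1)"
```

```text
t 0.1 tcp [ 0.245  -0.6284  0.2414] yaw 21.3 tilt [-7.0e-04  1.5e-03 -1.0e+00] F [-0.06 -0.54 -0.05] w 0.0855
shift [ 4.1031 -4.2035  0.2824] turn [-0.0005  0.0001  0.0456]
```

send_rows([
  [1, 1, -1, 0, 0, 0, 0],
  [1, 1, -1, 0, 0, 0, 0],
  [1, 1, -1, 0, 0, 0, 0],
  [1, 1, -1, 0, 0, 0, 0],
  [1, 1, -1, 0, 0, 0, 0],
  [1, 1, -1, 0, 0, 0, 0],
  [1, 1, -1, 0, 0, 0, 0],
])

```text
clock: 0.68
tcp_pos: [0.3323, -0.4317, 0.2423]
orientation: [-3.085, -0.589, -0.001]
contact_force: [-0.1, -0.5, -0.1]
grip_width: 0.0855
```

send_rows([
  [1, 1, -1, 0, 0, 0, 0],
  [1, 1, -1, 0, 0, 0, 0],
  [1, 1, -1, 0, 0, 0, 0],
  [1, 1, -1, 0, 0, 0, 0],
  [1, 1, -1, 0, 0, 0, 0],
  [1, 1, -1, 0, 0, 0, 0],
  [1, 1, -1, 0, 0, 0, 0],
  [1, 1, -1, 0, 0, 0, 0],
])

```text
clock: 1.35
tcp_pos: [0.4154, -0.242, 0.2422]
orientation: [3.087, 0.579, -0.001]
contact_force: [0.6, -1.0, -0.5]
grip_width: 0.0853
```

send_rows([
  [1, 1, -1, 0, 0, 0, 0],
  [1, 1, -1, 0, 0, 0, 0],
  [1, 1, -1, 0, 0, 0, 0],
  [1, 1, -1, 0, 0, 0, 0],
  [1, 1, -1, 0, 0, 0, 0],
  [1, 1, -1, 0, 0, 0, 0],
  [1, 1, -1, 0, 0, 0, 0],
  [1, 1, -1, 0, 0, 0, 0],
])

```text
clock: 2.02
tcp_pos: [0.5009, -0.0487, 0.2418]
orientation: [3.088, 0.576, -0.002]
contact_force: [0.3, -1.1, -0.7]
grip_width: 0.0854
```

send_rows([
  [1, 1, -1, 0, 0, 0, 0],
  [1, 1, -1, 0, 0, 0, 0],
  [1, 1, -1, 0, 0, 0, 0],
  [1, 1, -1, 0, 0, 0, 0],
  [1, 1, -1, 0, 0, 0, 0],
  [1, 1, -1, 0, 0, 0, 0],
  [1, 1, -1, 0, 0, 0, 0],
  [1, 1, -1, 0, 0, 0, 0],
])

```text
clock: 2.68
tcp_pos: [0.5866, 0.1446, 0.2416]
orientation: [3.087, 0.575, -0.002]
contact_force: [-0.1, -0.4, 0.5]
grip_width: 0.0854
```

send_rows([
  [1, 0.1, -0.2, 0.28, 0, 0, 0.0456],
  [1, 0.1, -0.2, 0.28, 0, 0, 0.0456],
  [1, 0.1, -0.2, 0.28, 0, 0, 0.0456],
  [1, 0.1, -0.2, 0.28, 0, 0, 0.0456],
  [1, 0.1, -0.2, 0.28, 0, 0, 0.0456],
  [1, 0.1, -0.2, 0.28, 0, 0, 0.0456],
  [1, 0.1, -0.2, 0.28, 0, 0, 0.0456],
])

```text
clock: 3.27
tcp_pos: [0.5902, 0.18, 0.2015]
orientation: [3.121, 0.355, 0.003]
contact_force: [0.4, -0.1, 0.1]
grip_width: 0.0854
```

```bash
python3 -c "
from h import *
plan([.5893,.1827,.071],13.1)
d=shot('top','t1'); s=shot('side','s1')
for x in(d,s): print(proj(x,[[.5893,.1827,.086]]))
crop('t1',190,140,290,270,5,'x1'); crop('s1',225,215,345,345,5,'x2')
a=cv2.imread('pics/x1.png')[:598];b=cv2.imread('pics/x2.png')[:598]
cv2.imwrite('pics/t1c.png',np.hstack([a,b])[:, :1100][:, :]) ; c=cv2.resize(np.hstack([a,b]),(800,435)); cv2.imwrite('pics/t1c.png',c)"
```

```text
t 3.2667 tcp [0.5902 0.18   0.2015] yaw 13.0 tilt [ 1.9e-03 -2.0e-04 -1.0e+00] F [ 0.43 -0.12  0.06] w 0.0854
shift [-0.0031 -0.0193  0.87  ] turn [ 0.0002 -0.0006 -0.0006]
[[237.79219128 208.99169016]]
[[285.84358363 290.56180804]]
```

View pics/t1c.png

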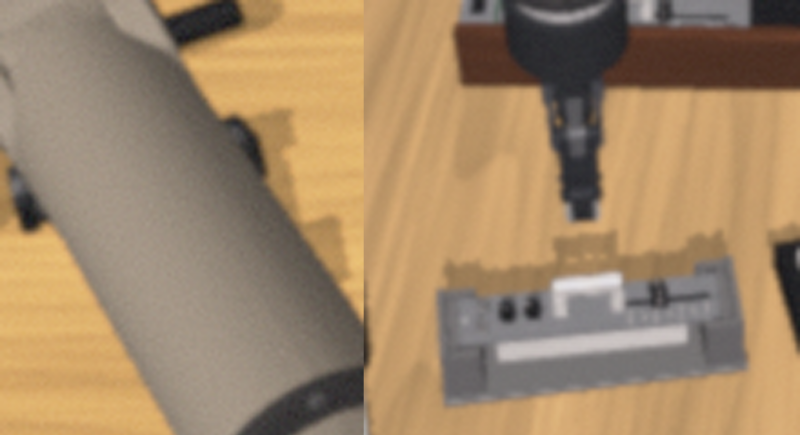

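Side view: the fingers (crop (582,210)) stand above the handle (587,285); the top view is blocked by the arm. I'll descend and grip.

send_rows([
  [1, 0, -0.02, 0.2, 0, 0, 0],
  [1, 0, -0.02, 0.4, 0, 0, 0],
  [1, 0, -0.02, 0.6, 0, 0, 0],
  [1, 0, -0.02, 0.7, 0, 0, 0],
  [1, 0, -0.02, 0.8, 0, 0, 0],
  [1, 0, -0.02, 0.87, 0, 0, 0],
  [1, 0, -0.02, 0.87, 0, 0, 0],
  [1, 0, -0.02, 0.87, 0, 0, 0],
], squeeze=25)

```text
clock: 4.03
tcp_pos: [0.5888, 0.1843, 0.0699]
orientation: [3.121, 0.358, -0.0]
contact_force: [0.0, 0.3, -0.3]
grip_width: 0.0849
```

send_rows([
  [0.3, 0, 0, 0, 0, 0, 0],
  [0.3, 0, 0, 0, 0, 0, 0],
  [0.2, 0, 0, 0, 0, 0, 0],
  [0.15, 0, 0, 0, 0, 0, 0],
  [0.1, 0, 0, 0, 0, 0, 0],
  [0, 0, 0, 0, 0, 0, 0],
  [0, 0, 0, 0, 0, 0, 0],
  [0, 0, 0, 0, 0, 0, 0],
  [0, 0, 0, 0, 0, 0, 0],
  [0, 0, 0, 0, 0, 0, 0],
], squeeze=25)

```text
clock: 4.87
tcp_pos: [0.5888, 0.1845, 0.07]
orientation: [-3.121, -0.358, -0.0]
contact_force: [-0.9, 1.0, 3.3]
grip_width: 0.0092
```

send_rows([
  [0, 0, 0, 0, 0, 0, 0],
  [0, 0, 0, -0.03, 0, 0, 0],
  [0, 0, 0, -0.1, 0, 0, 0],
  [0, 0, 0, -0.2, 0, 0, 0],
  [0, 0, 0, -0.35, 0, 0, 0],
  [0, 0, 0, -0.5, 0, 0, 0],
  [0, 0, 0, -0.65, 0, 0, 0],
  [0, 0, 0, -0.75, 0, 0, 0],
  [0, 0, 0, -0.75, 0, 0, 0],
  [0, 0, 0, -0.75, 0, 0, 0],
], squeeze=60)

```text
clock: 5.7
tcp_pos: [0.5888, 0.1843, 0.1828]
orientation: [-3.121, -0.358, -0.002]
contact_force: [-0.1, -0.0, -4.0]
grip_width: 0.0087
```

```bash
python3 -c "
from h import *
plan([.5893,.1827,.1825],4.7)
d=shot('side','s2'); crop('s2',215,190,375,310,5,'s2c')"
```

```text
t 5.7 tcp [0.5888 0.1843 0.1828] yaw 13.08 tilt [ 1.2e-03  2.0e-04 -1.0e+00] F [-0.15 -0.02 -4.02] w 0.0087
shift [0.0008 0.0109 0.0023] turn [ 0.     -0.0004  0.0466]
```

View pics/s2c.png

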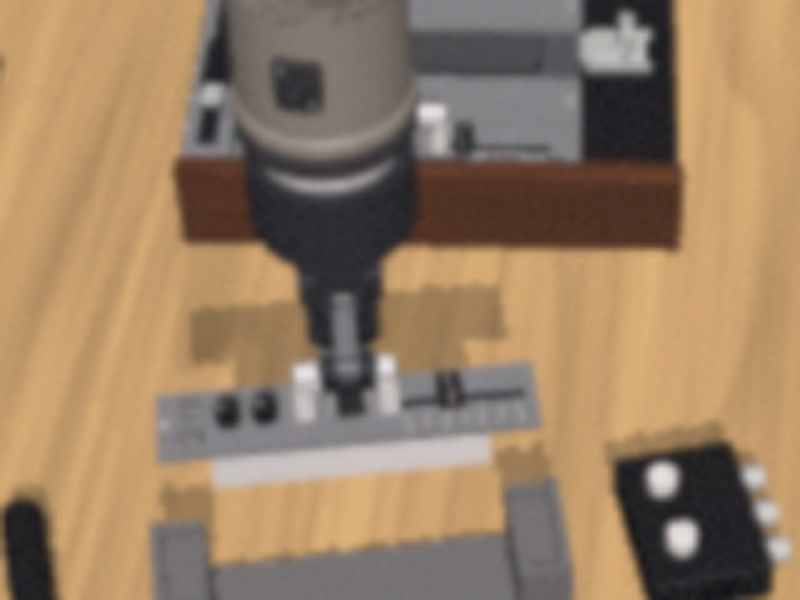

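Side view: the module hangs level from the fingers, clear of the cradle, with the fader on the right (towards the robot). Next I work out where it sits in the grip.

```bash
python3 - <<'E'
from h import *
from scipy.optimize import least_squares
d=load('s2'); C=lambda X,Y:((X+.5)/5-.5+215,(Y+.5)/5-.5+190)
Q=[((.093,-.02,.004),C(156,397)),((-.093,-.02,.004),C(530,364)),((.093,.02,.004),C(158,460)),((-.093,.02,.004),C(542,428)),((.04,0,.015),C(263,395)),((.058,0,.015),C(226,400)),((-.05,0,.016),C(451,377)),((.02,.005,.038),C(304,366)),((-.02,.005,.038),C(385,358))]
L=np.array([q[0] for q in Q]);U=np.array([q[1] for q in Q])
def f(p): return proj(d,Ro.from_euler('ZYX',[p[3],p[4],0]).apply(L)+p[:3])-U
q=least_squares(lambda p:f(p).ravel(),[.589,.184,.16,.23,0],loss='soft_l1').x
print(q.round(4),np.degrees(q[3:])); print(f(q).round(1).tolist())
o=r.get_obs(); t=o['tcp_pos']; y=np.radians(13.08); e=q[:2]-t[:2]
print('module origin in tool-yaw frame', np.cos(y)*e[0]+np.sin(y)*e[1],-np.sin(y)*e[0]+np.cos(y)*e[1],'dz',q[2]-t[2])
# target
a=np.radians(4.7); c=np.array([.6158,-.2015]); ux=np.array([np.cos(a),np.sin(a)])
for k in (0,.0065): print(k,c+k*ux)
g=c+.0065*ux; plan([*g,.183],4.7)
E
```

```text
[ 0.5896  0.1825  0.1608  0.2377 -0.0164] [13.62053424 -0.94060268]
[[-0.2, -1.2], [0.2, -1.1], [-0.3, -1.1], [-0.1, -1.5], [0.2, 0.7], [0.1, 0.3], [-0.4, 0.8], [-0.1, 1.1], [0.5, 1.3]]
module origin in tool-yaw frame 0.0012111177946815218 -0.0017694261312542216 dz -0.02077876547290028
0 [ 0.6158 -0.2015]
0.0065 [ 0.62227814 -0.2009674 ]
t 5.75 tcp [0.588  0.1839 0.1815] yaw 13.09 tilt [-1.1e-03 -7.0e-04 -1.0e+00] F [-0.18 -0.51 -4.93] w 0.0091
shift [-0.3587  2.5511 -0.0083] turn [0.0002 0.0004 0.0466]
```

send_rows([
  [0, -0.02, 0.1, 0, 0, 0, 0],
  [0, -0.05, 0.3, 0, 0, 0, 0],
  [0, -0.08, 0.5, 0, 0, 0, 0],
  [0, -0.12, 0.7, 0, 0, 0, 0],
  [0, -0.12, 0.85, 0, 0, 0, 0],
  [0, -0.12, 0.95, 0, 0, 0, 0],
  [0, -0.12, 1, 0, 0, 0, 0],
])

```text
clock: 6.33
tcp_pos: [0.6043, 0.0304, 0.1802]
orientation: [3.12, 0.352, -0.006]
contact_force: [0.6, -0.5, -3.1]
grip_width: 0.0093
```

send_rows([
  [0, -0.02, 0.1, 0, 0, 0, 0],
  [0, -0.05, 0.3, 0, 0, 0, 0],
  [0, -0.08, 0.5, 0, 0, 0, 0],
  [0, -0.12, 0.7, 0, 0, 0, 0.01],
  [0, -0.12, 0.85, 0, 0, 0, 0.02],
  [0, -0.12, 0.95, 0, 0, 0, 0.035],
  [0, -0.12, 1, 0, 0, 0, 0.0466],
  [0, -0.12, 1, 0, 0, 0, 0.0466],
])

```text
clock: 7.0
tcp_pos: [0.622, -0.1168, 0.1818]
orientation: [-3.139, -0.122, 0.001]
contact_force: [-0.4, -0.4, -2.9]
grip_width: 0.0089
```

```bash
python3 -c "
from h import *
plan([.6217,-.1993,.125],4.7)"
```

```text
t 7.0 tcp [ 0.622  -0.1168  0.1818] yaw 4.46 tilt [-4.e-04  0.e+00 -1.e+00] F [-0.37 -0.39 -2.9 ] w 0.0089
shift [-0.0443  0.548   0.3785] turn [-0.      0.0001 -0.0013]
```

send_rows([
  [0, -0.01, 0.1, 0, 0, 0, 0],
  [0, -0.02, 0.25, 0, 0, 0, 0],
  [0, -0.04, 0.4, 0, 0, 0, -0.0013],
  [0, -0.044, 0.5, 0, 0, 0, -0.0013],
  [0, -0.044, 0.548, 0, 0, 0, -0.0013],
  [0, -0.044, 0.548, 0.1, 0, 0, -0.0013],
  [0, -0.044, 0.548, 0.2, 0, 0, -0.0013],
  [0, -0.044, 0.548, 0.3, 0, 0, -0.0013],
  [0, -0.044, 0.548, 0.38, 0, 0, -0.0013],
  [0, -0.044, 0.548, 0.38, 0, 0, -0.0013],
  [0, -0.044, 0.548, 0.38, 0, 0, -0.0013],
])

```text
clock: 7.92
tcp_pos: [0.6217, -0.197, 0.1248]
orientation: [-3.137, -0.138, 0.002]
contact_force: [-0.4, -0.2, -3.4]
grip_width: 0.0088
```

```bash
python3 -c "
from h import *
plan([.6217,-.1993,.085],4.7)
shot('top','t3');d=shot('side','s3'); crop('s3',240,130,370,245,6,'x1'); crop('t3',340,130,460,280,4.6,'x2')
a=cv2.imread('pics/x1.png');b=cv2.imread('pics/x2.png')
c=np.vstack([a,np.zeros((0,a.shape[1],3),np.uint8)]);a=cv2.resize(a,(780*598//690//1,598))[:, :];b=cv2.resize(b,None,fx=598/690,fy=598/690)
print(a.shape,b.shape); cv2.imwrite('pics/c3.png',cv2.resize(np.hstack([a,b[:598]]),(800,int(598*800/(a.shape[1]+b.shape[1])))))"
```

```text
t 7.9167 tcp [ 0.6217 -0.197   0.1248] yaw 5.02 tilt [-0.0013  0.0012 -1.    ] F [-0.41 -0.21 -3.41] w 0.0088
shift [-0.0007  0.0156  0.2651] turn [-0.0004  0.0004  0.0018]
(598, 676, 3) (598, 478, 3)
```

View pics/c3.png

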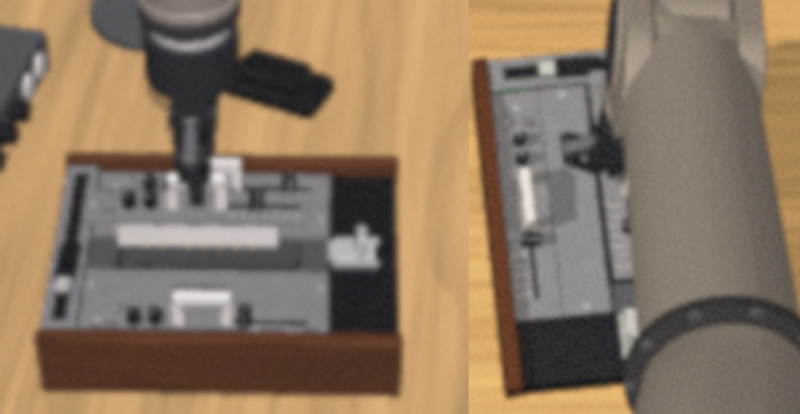

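Side view: the module is above and parallel to the bay, with the fader end at the arm-rest side. I'll re-read the pose before descending.

```bash
python3 -c "
from h import *
plan([.6217,-.1993,.085],4.7)
for i in range(5): r.grab_frame('side'); plan([.6217,-.1993,.085],4.7)
crop('s3',250,170,350,240,8,'s3c')"
```

```text
t 8.0167 tcp [ 0.6227 -0.1979  0.1263] yaw 4.97 tilt [ 0.0016  0.     -1.    ] F [ 0.53  0.35 -3.49] w 0.0093
shift [-0.0076  0.0086  0.2751] turn [ 0.     -0.0005  0.0015]
t 8.0667 tcp [ 0.6227 -0.1981  0.1265] yaw 4.96 tilt [ 2.e-03 -3.e-04 -1.e+00] F [ 0.23 -0.13 -4.37] w 0.0087
shift [-0.0078  0.007   0.2768] turn [ 0.0001 -0.0006  0.0015]
t 8.1167 tcp [ 0.6226 -0.1983  0.1265] yaw 4.95 tilt [ 2.e-03 -4.e-04 -1.e+00] F [-0.41  0.14 -4.21] w 0.0089
shift [-0.0071  0.0057  0.2768] turn [ 0.0002 -0.0006  0.0014]
t 8.1667 tcp [ 0.6225 -0.1985  0.1264] yaw 4.94 tilt [ 1.9e-03 -4.0e-04 -1.0e+00] F [ 0.1  -0.21 -3.63] w 0.0092
shift [-0.0061  0.005   0.2762] turn [ 0.0002 -0.0006  0.0013]
t 8.2167 tcp [ 0.6223 -0.1985  0.1262] yaw 4.94 tilt [ 1.5e-03 -4.0e-04 -1.0e+00] F [ 0.68  0.35 -4.16] w 0.0088
shift [-0.0046  0.0047  0.2749] turn [ 0.0002 -0.0005  0.0013]
t 8.2667 tcp [ 0.6221 -0.1985  0.1261] yaw 4.93 tilt [ 1.2e-03 -3.0e-04 -1.0e+00] F [-0.58 -1.32 -3.22] w 0.0089
shift [-0.0036  0.0048  0.2738] turn [ 0.0001 -0.0004  0.0013]
```

View pics/s3c.png

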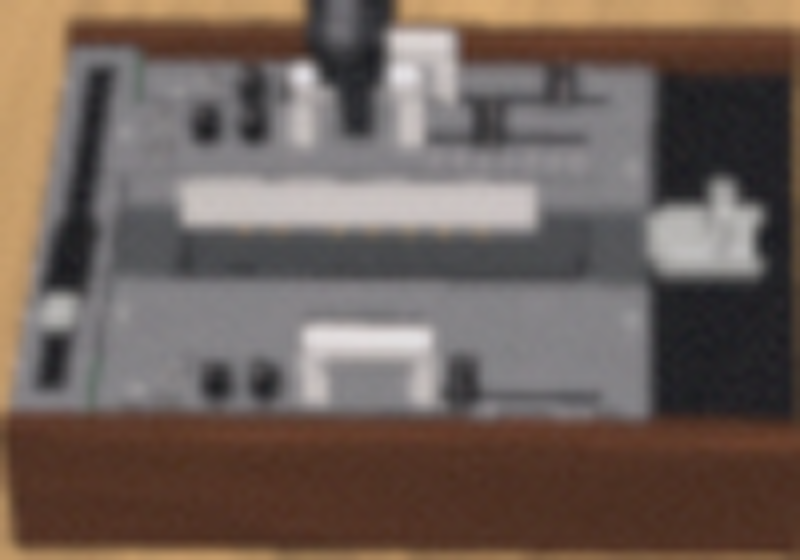

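```bash
python3 - <<'E'
from h import *
from scipy.optimize import least_squares
d=load('s3'); C=lambda X,Y:((X+.5)/8-.5+250,(Y+.5)/8-.5+170)
def fit(Q,x0):
    L=np.array([q[0] for q in Q]);U=np.array([q[1] for q in Q])
    f=lambda p:proj(d,Ro.from_euler('Z',p[2]).apply(L)+[p[0],p[1],0])-U
    q=least_squares(lambda p:f(p).ravel(),x0,loss='soft_l1').x; print(q.round(4),np.degrees(q[2]).round(2),f(q).round(1).tolist()); return q
z=.1255-.0219
m=fit([((.068,.017,z-.026),C(180,228)),((-.068,.017,z-.026),C(539,232)),((.02,.005,z+.038),C(303,70)),((-.02,.005,z+.038),C(405,70))],[.62,-.2,.08])
c=fit([((.105,.023,.052),C(113,278)),((-.105,.023,.052),C(654,280)),((.08,-.023,.048),C(183,213)),((-.08,-.023,.048),C(586,215)),((.105,.12,.052),C(93,405)),((-.105,.12,.052),C(652,415)),((-.105,-.12,.052),C(656,66))],[.615,-.2,.08])
e=m[:2]-c[:2];a=c[2]; print('module in bay',np.cos(a)*e[0]+np.sin(a)*e[1],-np.sin(a)*e[0]+np.cos(a)*e[1],np.degrees(m[2]-c[2]))
E
```

```text
[ 0.6227 -0.1978  0.096 ] 5.5 [[0.3, -0.6], [-0.4, -0.7], [-0.3, 0.6], [0.3, 0.7]]
[ 0.6148 -0.2021  0.0951] 5.45 [[0.0, -0.3], [-0.2, 0.1], [0.6, -0.9], [0.4, -0.7], [-0.5, 5.9], [0.1, 5.4], [-0.4, -2.4]]
module in bay 0.008280974362923839 0.0035911822690861224 0.049289232727530836
```

send_rows([
  [0, -0.012, 0.0135, 0.05, 0, 0, 0],
  [0, -0.012, 0.0135, 0.11, 0, 0, 0],
  [0, -0.012, 0.0135, 0.17, 0, 0, 0],
  [0, -0.012, 0.0135, 0.22, 0, 0, 0],
  [0, -0.012, 0.0135, 0.26, 0, 0, 0],
  [0, -0.012, 0.0135, 0.28, 0, 0, 0],
  [0, -0.012, 0.0135, 0.28, 0, 0, 0],
  [0, -0.012, 0.0135, 0.28, 0, 0, 0],
  [0, -0.012, 0.0135, 0.28, 0, 0, 0],
  [0, -0.012, 0.0135, 0.28, 0, 0, 0],
  [0, -0.012, 0.0135, 0.28, 0, 0, 0],
])

```text
clock: 9.18
tcp_pos: [0.6205, -0.2007, 0.0838]
orientation: [3.138, 0.135, 0.001]
contact_force: [-0.5, -0.5, -3.7]
grip_width: 0.0091
```

```bash
python3 -c "
from h import *
plan([.6203,-.2005,.079],4.9)"
```

```text
t 9.1833 tcp [ 0.6205 -0.2007  0.0838] yaw 4.94 tilt [ 9.e-04 -3.e-04 -1.e+00] F [-0.52 -0.47 -3.74] w 0.0091
shift [-0.001  -0.0011  0.0322] turn [ 0.0001 -0.0003  0.0002]
```

Now I feel for the strip with 1 mm steps (0.007 share is about 1 mm).

send_rows([
  [0, 0, 0, 0.007, 0, 0, 0],
  [0, 0, 0, 0.014, 0, 0, 0],
  [0, 0, 0, 0.02, 0, 0, 0],
  [0, 0, 0, 0.02, 0, 0, 0],
  [0, 0, 0, 0.02, 0, 0, 0],
])

```text
clock: 9.6
tcp_pos: [0.62, -0.2006, 0.0802]
orientation: [-3.139, -0.135, 0.0]
contact_force: [0.7, -0.9, -3.5]
grip_width: 0.0093
```

send_rows([
  [0, 0, 0, 0.007, 0, 0, 0],
  [0, 0, 0, 0.007, 0, 0, 0],
  [0, 0, 0, 0.007, 0, 0, 0],
])

```text
clock: 9.85
tcp_pos: [0.6201, -0.2006, 0.0792]
orientation: [3.139, 0.135, 0.0]
contact_force: [-0.6, 0.0, -3.5]
grip_width: 0.0091
```

send_rows([
  [0, 0, 0, 0.007, 0, 0, 0],
  [0, 0, 0, 0.007, 0, 0, 0],
  [0, 0, 0, 0.007, 0, 0, 0],
])

```text
clock: 10.1
tcp_pos: [0.6204, -0.2007, 0.0789]
orientation: [3.138, 0.135, 0.001]
contact_force: [-2.6, 0.4, 3.7]
grip_width: 0.0088
```

Contact on the strip top at TCP z 0.0789 (about 7 N). I slide along x in small steps.

send_rows([
  [0, 0.002, 0, 0, 0, 0, 0],
  [0, 0.004, 0, 0, 0, 0, 0],
  [0, 0.006, 0, 0, 0, 0, 0],
  [0, 0.006, 0, 0, 0, 0, 0],
])

```text
clock: 10.43
tcp_pos: [0.6208, -0.2004, 0.0775]
orientation: [-3.138, -0.136, 0.001]
contact_force: [-0.8, -0.2, -3.7]
grip_width: 0.0088
```

send_rows([
  [0, 0.002, 0, 0, 0, 0, 0],
  [0, 0.004, 0, 0, 0, 0, 0],
  [0, 0.006, 0, 0, 0, 0, 0],
  [0, 0.006, 0, 0, 0, 0, 0],
])

```text
clock: 10.77
tcp_pos: [0.6219, -0.2004, 0.078]
orientation: [-3.139, -0.135, 0.0]
contact_force: [-0.3, -0.1, -3.7]
grip_width: 0.0092
```

send_rows([
  [0, -0.003, 0, 0.004, 0, 0, 0],
  [0, -0.003, 0, 0.007, 0, 0, 0],
  [0, -0.003, 0, 0.01, 0, 0, 0],
  [0, -0.003, 0, 0.01, 0, 0, 0],
])

```text
clock: 11.1
tcp_pos: [0.6213, -0.2005, 0.0766]
orientation: [-3.139, -0.135, 0.0]
contact_force: [-0.1, 0.7, -3.5]
grip_width: 0.0087
```

Blades are in: no contact force, 2.3 mm below the strip top. I continue down in small steps.

send_rows([
  [0, 0, 0, 0.005, 0, 0, 0],
  [0, 0, 0, 0.01, 0, 0, 0],
  [0, 0, 0, 0.015, 0, 0, 0],
  [0, 0, 0, 0.015, 0, 0, 0],
])

```text
clock: 11.43
tcp_pos: [0.6213, -0.2004, 0.0742]
orientation: [-3.139, -0.135, 0.0]
contact_force: [0.4, -0.8, -3.4]
grip_width: 0.0089
```

send_rows([
  [0, 0, 0, 0.005, 0, 0, 0],
  [0, 0, 0, 0.01, 0, 0, 0],
  [0, 0, 0, 0.01, 0, 0, 0],
])

```text
clock: 11.68
tcp_pos: [0.6214, -0.2005, 0.0728]
orientation: [-3.139, -0.135, 0.0]
contact_force: [0.6, 0.3, -4.1]
grip_width: 0.0087
```

send_rows([
  [0, 0, 0, 0.005, 0, 0, 0],
  [0, 0, 0, 0.01, 0, 0, 0],
  [0, 0, 0, 0.01, 0, 0, 0],
])

```text
clock: 11.93
tcp_pos: [0.6214, -0.2004, 0.0713]
orientation: [-3.139, -0.135, 0.0]
contact_force: [-0.1, -0.1, -3.9]
grip_width: 0.0093
```

send_rows([
  [0, 0, 0, 0.004, 0, 0, 0],
  [0, 0, 0, 0.007, 0, 0, 0],
  [0, 0, 0, 0.007, 0, 0, 0],
  [0, 0, 0, 0.007, 0, 0, 0],
])

```text
clock: 12.27
tcp_pos: [0.6214, -0.2005, 0.0704]
orientation: [-3.139, -0.135, 0.0]
contact_force: [0.0, -0.4, -3.2]
grip_width: 0.0089
```

send_rows([
  [0, 0, 0, 0.003, 0, 0, 0],
  [0, 0, 0, 0.003, 0, 0, 0],
  [0, 0, 0, 0.003, 0, 0, 0],
])

```text
clock: 12.52
tcp_pos: [0.6215, -0.2004, 0.0702]
orientation: [3.139, 0.135, 0.0]
contact_force: [-0.8, 0.1, -0.9]
grip_width: 0.0091
```

send_rows([
  [0, 0, 0, 0.003, 0, 0, 0],
  [0, 0, 0, 0.005, 0, 0, 0],
  [0, 0, 0, 0.005, 0, 0, 0],
  [0, 0, 0, 0.005, 0, 0, 0],
])

```text
clock: 12.85
tcp_pos: [0.6215, -0.2004, 0.0701]
orientation: [3.138, 0.135, 0.0]
contact_force: [-4.1, 1.4, 5.2]
grip_width: 0.0091
```

Firm stop at z 0.0701 with about 9 N, matching the computed home height. I ease off, release and rise.

send_rows([
  [0, 0, 0, -0.005, 0, 0, 0],
  [0, 0, 0, -0.005, 0, 0, 0],
  [0.3, 0, 0, -0.005, 0, 0, 0],
  [0.5, 0, 0, -0.005, 0, 0, 0],
  [0.5, 0, 0, -0.005, 0, 0, 0],
  [0.5, 0, 0, -0.005, 0, 0, 0],
  [0.5, 0, 0, -0.005, 0, 0, 0],
  [0.5, 0, 0, -0.005, 0, 0, 0],
])

```text
clock: 13.52
tcp_pos: [0.6216, -0.2005, 0.07]
orientation: [3.139, 0.135, 0.0]
contact_force: [-0.7, -0.7, 0.3]
grip_width: 0.0429
```

send_rows([
  [0.5, 0, 0, -0.03, 0, 0, 0],
  [0.5, 0, 0, -0.1, 0, 0, 0],
  [0.5, 0, 0, -0.3, 0, 0, 0],
  [0.5, 0, 0, -0.5, 0, 0, 0],
  [0.5, 0, 0, -0.7, 0, 0, 0],
  [0.5, 0, 0, -0.7, 0, 0, 0],
])

```text
clock: 14.02
tcp_pos: [0.6254, -0.2012, 0.183]
orientation: [3.135, 0.135, 0.018]
contact_force: [1.2, 0.8, 0.9]
grip_width: 0.0426
```

send_rows([
  [0, -0.1, 0, 0, 0, 0, 0],
  [0, -0.3, 0, 0, 0, 0, 0],
  [0, -0.5, 0, 0, 0, 0, 0],
  [0, -0.7, 0, 0, 0, 0, 0],
  [0, -0.85, 0, 0, 0, 0, 0],
  [0, -1, 0, 0, 0, 0, 0],
  [0, -1, 0, 0, 0, 0, 0],
  [0, -1, 0, 0, 0, 0, 0],
])

```text
clock: 14.68
tcp_pos: [0.4714, -0.2139, 0.176]
orientation: [3.138, 0.133, 0.002]
contact_force: [0.9, 0.6, 0.1]
grip_width: -0.0001
```

```bash
python3 -c "
from h import *
d=shot('side','s4'); crop('s4',245,165,360,245,6.9,'s4c'); shot('top','t4')
a=np.radians(4.9)
for x in (-.18,-.135): print(x,.6153+x*np.cos(a),-.2005+x*np.sin(a))
plan([.6153-.18*np.cos(a),-.2005-.18*np.sin(a),.1],4.9)"
```

```text
-0.18 0.4359578466856368 -0.21587504616472616
-0.135 0.4807933850142276 -0.21203128462354462
t 14.7833 tcp [ 0.4732 -0.2134  0.1758] yaw 4.96 tilt [ 2.1e-03 -5.0e-04 -1.0e+00] F [-0.39 -0.1  -0.4 ] w 0.0001
shift [-0.2499 -0.005   0.505 ] turn [ 0.0002 -0.0006  0.0003]
```

View pics/s4c.png

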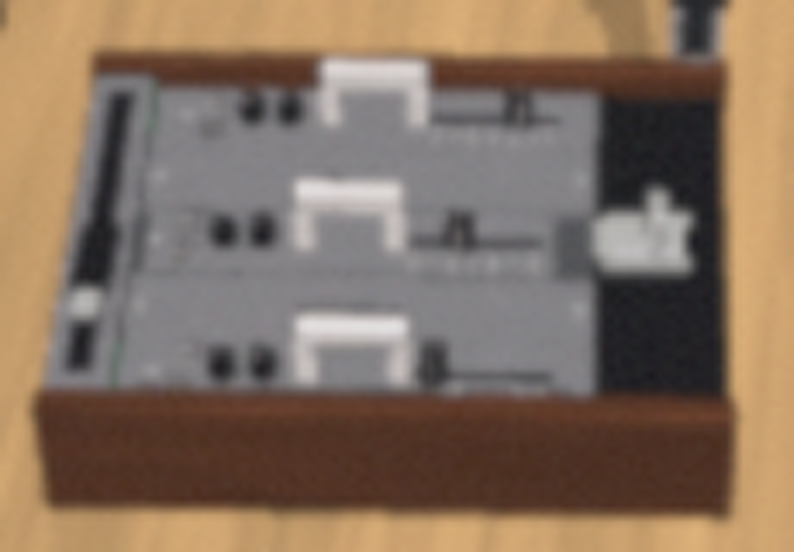

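Side view: the module panel is flush and flat in the bay, with the catch still open at (645,240). Next I go behind the tab with shut fingers.

send_rows([
  [0, -0.07, -0.005, 0, 0, 0, 0],
  [0, -0.15, -0.005, 0, 0, 0, 0],
  [0, -0.15, -0.005, 0.15, 0, 0, 0],
  [0, -0.15, -0.005, 0.3, 0, 0, 0],
  [0, -0.15, -0.005, 0.45, 0, 0, 0],
  [0, -0.15, -0.005, 0.58, 0, 0, 0],
  [0, -0.15, -0.005, 0.655, 0, 0, 0],
  [0, -0.15, -0.005, 0.655, 0, 0, 0],
  [0, -0.15, -0.005, 0.655, 0, 0, 0],
  [0, -0.15, -0.005, 0.655, 0, 0, 0],
  [0, -0.15, -0.005, 0.655, 0, 0, 0],
])

```text
clock: 15.7
tcp_pos: [0.4504, -0.2149, 0.0779]
orientation: [3.138, 0.135, 0.003]
contact_force: [0.1, 0.3, 1.0]
grip_width: 0.0003
```

send_rows([
  [0, 0.02, 0, 0, 0, 0, 0],
  [0, 0.05, 0, 0, 0, 0, 0],
  [0, 0.08, 0, 0, 0, 0, 0],
  [0, 0.1, 0, 0, 0, 0, 0],
  [0, 0.12, 0, 0, 0, 0, 0],
  [0, 0.12, 0, 0, 0, 0, 0],
  [0, 0.12, 0, 0, 0, 0, 0],
])

```text
clock: 16.28
tcp_pos: [0.4676, -0.2129, 0.0766]
orientation: [-3.139, -0.136, 0.0]
contact_force: [0.0, -0.4, 0.5]
grip_width: 0.0005
```

send_rows([
  [0, 0.02, 0, 0, 0, 0, 0],
  [0, 0.04, 0, 0, 0, 0, 0],
  [0, 0.06, 0, 0, 0, 0, 0],
  [0, 0.08, 0, 0, 0, 0, 0],
  [0, 0.08, 0, 0, 0, 0, 0],
])

```text
clock: 16.7
tcp_pos: [0.4797, -0.212, 0.0765]
orientation: [-3.139, -0.136, 0.0]
contact_force: [-1.7, 0.3, -1.7]
grip_width: 0.0002
```

send_rows([
  [0, 0.015, 0, 0, 0, 0, 0],
  [0, 0.03, 0, 0, 0, 0, 0],
  [0, 0.045, 0, 0, 0, 0, 0],
  [0, 0.045, 0, 0, 0, 0, 0],
])

```text
clock: 17.03
tcp_pos: [0.4865, -0.2113, 0.0766]
orientation: [-3.139, -0.136, -0.0]
contact_force: [-2.4, -1.4, -0.1]
grip_width: -0.0003
```

send_rows([
  [0, 0.01, 0, 0, 0, 0, 0],
  [0, 0.02, 0, 0, 0, 0, 0],
  [0, 0.03, 0, 0, 0, 0, 0],
  [0, 0.03, 0, 0, 0, 0, 0],
])

```text
clock: 17.37
tcp_pos: [0.4909, -0.211, 0.0766]
orientation: [-3.139, -0.136, -0.0]
contact_force: [-2.2, -0.2, -2.3]
grip_width: -0.0
```

send_rows([
  [0, 0.01, 0, 0, 0, 0, 0],
  [0, 0.02, 0, 0, 0, 0, 0],
  [0, 0.02, 0, 0, 0, 0, 0],
])

```text
clock: 17.62
tcp_pos: [0.4939, -0.2107, 0.0767]
orientation: [-3.139, -0.136, -0.0]
contact_force: [-1.6, -0.7, -1.6]
grip_width: 0.0
```

send_rows([
  [0, 0.007, 0, 0, 0, 0, 0],
  [0, 0.014, 0, 0, 0, 0, 0],
  [0, 0.014, 0, 0, 0, 0, 0],
])

```text
clock: 17.87
tcp_pos: [0.4942, -0.2107, 0.0766]
orientation: [-3.138, -0.135, 0.005]
contact_force: [-7.1, 0.9, 2.8]
grip_width: 0.0002
```

send_rows([
  [0, 0.007, 0, 0, 0, 0, 0],
  [0, 0.01, 0, 0, 0, 0, 0],
  [0, 0.01, 0, 0, 0, 0, 0],
])

```text
clock: 18.12
tcp_pos: [0.4942, -0.2107, 0.0765]
orientation: [-3.138, -0.134, 0.009]
contact_force: [-12.2, 0.2, 7.4]
grip_width: -0.0001
```

Firm stop at x 0.4942 (expected about 0.493) with 12 N. I back off, raise and check.

send_rows([
  [0, -0.05, 0, 0, 0, 0, 0],
  [0, -0.15, 0, 0, 0, 0, 0],
  [0, -0.25, 0, 0, 0, 0, 0],
  [0, -0.25, 0, -0.2, 0, 0, 0],
  [0, -0.25, 0, -0.4, 0, 0, 0],
  [0, -0.25, 0, -0.7, 0, 0, 0],
  [0, -0.25, 0, -0.9, 0, 0, 0],
  [0, -0.25, 0, -0.9, 0, 0, 0],
  [0, -0.25, 0, -0.9, 0, 0, 0],
  [0, -0.25, 0, -0.9, 0, 0, 0],
])

```text
clock: 18.95
tcp_pos: [0.4604, -0.2136, 0.212]
orientation: [3.138, 0.136, 0.003]
contact_force: [0.9, 1.1, -0.3]
grip_width: -0.0005
```

```bash
python3 -c "
from h import *
d=shot('side','s5'); crop('s5',245,165,360,245,6.9,'s5c')
a=np.radians(4.9);print([ (p-[245,165])*6.9 for p in proj(d,[[.6153+x*np.cos(a),-.2005+x*np.sin(a),.078] for x in(-.135,-.108)])])"
```

```text
[array([660.68961019, 201.25078259]), array([600.50583143, 200.31557032])]
```

View pics/s5c.png

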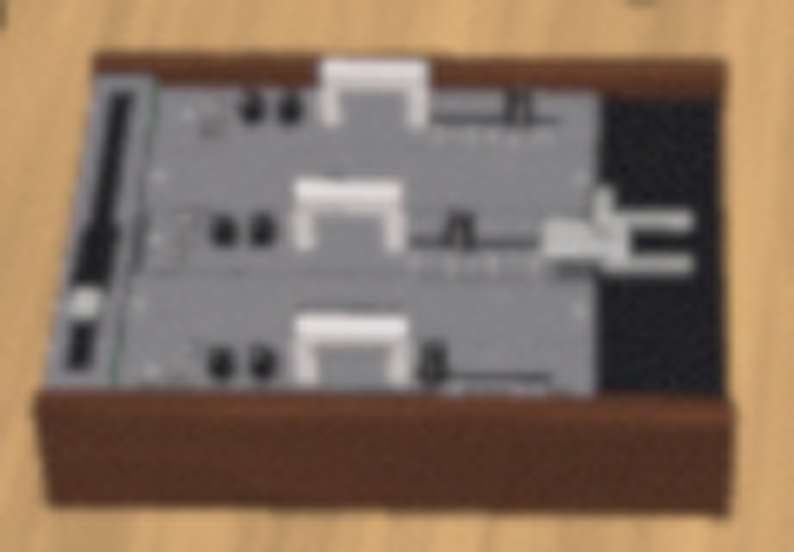

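The tab is now at (603,190), against (600,200) expected for the full 27 mm, and the catch plate covers the panel's front edge. The module is flat and unmoved, so I hand in.

```bash
python3 -c "
from h import *
r.hand_in(); print(r.get_obs()['clock'])"
```

```text
the job is handed in; nothing more can be done
the job is handed in; nothing more can be done
```

The module is seated in the console bay, fader end towards the arm rest, and the catch is pushed fully over its front edge. I handed the job in at about 19 s on the robot's clock; no verdict was reported.

- **Seating:** I lifted the module by its handle and found the strip's top by touch at about 7 N. I then slid the module about 1 mm along the bay until the blades dropped into the slots. It went down to a firm stop at TCP height 0.0701 m (computed 0.070 m), with at most about 9 N of pressing in the readings. The strip turned out to be roughly 7 mm off its nominal position.
- **Catch:** Shut fingers pushed the tab to a hard stop, about 1.5 mm from where I expected it. The force rose from 2–3 N sliding to about 12–14 N at the stop.
- **Last picture:** The panel lies flat and unmoved, and the catch covers its front edge. The gripper was clear of everything and the force reading was about zero.
- **Disagreements:** The two cameras differed from each other and from the arm's own readings by 1–2 mm and about 1 degree. Contact settled the final position. I did not take a last close look at the bystander objects; I saw no unexpected contact forces on any move.

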